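# Lock the lid of the paper-cup box

### The job

Lock the lid of the clear box with the blue lid, the one with the paper cups: flip each of its four white side clips down until it lies fully shut against the box wall. Do not touch the tea box with the green lid; it is still being filled and its clips must stay up.

Things in the scene. Friction and masses are not known exactly. Their poses are not given: they have to be found in the camera images.
- cup_box: The box to lock: a clear snap-lock food box, BLUE lid, brown paper cups inside; upright, held on the counter, does not move or tip. Walls 120 (x) by 160 (y) mm, lid 126 by 166 mm, lid top 97 mm up (raised panel to 100 mm). Origin: centre of its underside, on the counter; z up. A white clip is hinged at the middle of each of its four sides (clip_front, clip_back, clip_left, clip_right).
- tea_box: The box to leave alone: same shape and size, also with four white clips standing out (up to 38 mm beyond the hinges), but with a GREEN lid and tea packets inside. Origin and axes as for cup_box; it does not move.
- clip_front (a joint): The front clip of cup_box, on its -x side (box frame); a white flap 46 mm wide, 38 mm long hinge to tip, 4 mm thick. Hinge line level, along that side, middle at [-66, 0, 90] mm in the box frame. Value in rad: 0 = straight down, shut; 1.57 = level, straight out; stop 1.9. Starts 1.2 to 1.75. Stiff hinge (0.05 N m friction, no spring), stays where left; about 2 N at the tip moves it.
- clip_back (a joint): The back clip of cup_box, on its +x side (box frame); a white flap 46 mm wide, 38 mm long hinge to tip, 4 mm thick. Hinge line level, along that side, middle at [66, 0, 90] mm in the box frame. Value in rad: 0 = straight down, shut; 1.57 = level, straight out; stop 1.9. Starts 1.2 to 1.75. Stiff hinge (0.05 N m friction, no spring), stays where left; about 2 N at the tip moves it.
- clip_left (a joint): The left clip of cup_box, on its +y side (box frame); a white flap 46 mm wide, 38 mm long hinge to tip, 4 mm thick. Hinge line level, along that side, middle at [0, 86, 90] mm in the box frame. Value in rad: 0 = straight down, shut; 1.57 = level, straight out; stop 1.9. Starts 1.2 to 1.75. Stiff hinge (0.05 N m friction, no spring), stays where left; about 2 N at the tip moves it.
- clip_right (a joint): The right clip of cup_box, on its -y side (box frame); a white flap 46 mm wide, 38 mm long hinge to tip, 4 mm thick. Hinge line level, along that side, middle at [0, -86, 90] mm in the box frame. Value in rad: 0 = straight down, shut; 1.57 = level, straight out; stop 1.9. Starts 1.2 to 1.75. Stiff hinge (0.05 N m friction, no spring), stays where left; about 2 N at the tip moves it.
Mind the look-alikes: they are no part of the job. Leave any red look-alike of the cup_box alone.

How it is judged:
At the end, for the whole second after the job is handed in: All four clips of the blue-lidded box hang within 0.22 rad (12.6 degrees) of shut (value of joint each of clip_front, clip_back, clip_left, clip_right below 0.22 rad); the robot touches nothing.
It fails at once if the robot touches the green-lidded tea box or its clips (contact force between any of the arm, the fingers and tea_box above 0.5 N).
It also fails if it takes over 58 s, if anything falls off the work surface, if the arm or the gripper's body presses on something with over 40 N, if the wrist force passes 120 N, or if a joint passes its speed limit or range.

### The arm

A 7-joint arm with a two-finger parallel gripper is mounted at the origin on the work surface. World frame = base frame: x ahead of the robot, y to its left, z up, the work surface at z = 0. Lengths are in m, angles in rad, forces in N, time in s.
With the tool pointing down it reaches from about 0.35 to 0.9 m from the base axis. Payload 8.1 kg.
Tool frame: the origin (TCP) lies at the very end of the fingers, on their centre line; the grasp point (between the pads) lies 19 mm behind it; x points along the fingers, y is the direction in which the jaws open and shut, and the axes are right-handed (so a half turn about x gives the same grasp; the last joint's range is limited). The gripper opens to 92 mm and grips with 3 to 60 N. Pads are 19 mm wide; open, the fingers measure 130 mm over their backs; the gripper's body (75 mm by 190 mm) begins 47 mm behind the grasp point.
Start: joints at [1.052, 0.434, 0.025, 1.573, -0.012, 1.134, -0.075], TCP at [0.252, -0.572, 0.227] pointing down, gripper open.
Joint ranges: [-2.62, 2.62], [-0.44, 2.09], [-1.27, 1.32], [0.08, 2.57], [-1.32, 4.46], [0.12, 2], [-2.74, 2.74]. Speed limits (rad/s): [2.22, 2.22, 3.01, 3.01, 3.14, 3.14, 3.14].

### API

Orientations are given as a rotation vector (axis times angle).
In Python, from cell import arm gives the robot as it stands.
- The arm moves only by the tool servo_tool, never from a script. Its argument "plan" is a list of rows, each a list of 2 entries, a list of its own where there are three numbers: the shift along the world's x, y, z in cm, then the turn, a rotation vector about the world's x, y, z in degrees. A call has 1 to 12 rows; each row is the pose to reach, as a shift and turn from the pose measured when the call began; what a row does not reach only later rows make up. A row lasts 1/10 s, in which the tool goes at most 50 mm and 8.59 degrees, less where a joint would pass 70% of its speed; a pose out of reach is approached as far as the arm can. A call with a gripper value outside its range is refused whole. "grip" is the opening, from 0 (shut) to 1 (fully open), set as the call begins (left out, the last holds). The fingers move at their own pace and stop on an object; "squeeze" is the grip in N (left out, the last holds). Time passes only in rows, so rows that repeat a pose let the fingers close. It gives the time, the measured TCP pose, the force and the opening at its end, in the units of the state.
- arm.observe(): the state, without advancing time (a new reading comes with each control period).
- arm.get_image(name): name is "scene" or "top"; returns a dict with "frame" (384x512x3 uint8, blue, green, red), "fx", "fy", "cx", "cy" (pixels), "D" ([k1, k2, p1, p2, k3] as OpenCV has them; the pictures are not rectified), "position" and "rotation" of the camera in the world. Camera axes: x right, y down, z forward; pixel columns grow to the right and rows downward; lengths in m; the calibration is good to about 2 mm. A picture is of the moment at which its call begins. There is no depth.
- arm.sign_off(): hands the job in, once; it reports no verdict.
Trained networks look in a picture, given as the dict that the camera call returned (one of the last four; its "shot" number tells which), for a name from the list of things; names that differ only in an ending like _2 or _b are one class to them, and where a whole thing is asked for, a point or a joint stands for the part that bears it (a point fixed in the world has none). Each returns a list of dicts, best first, with "score" (0 to 1); they miss things now and then, are a little off and sometimes report something else, mostly with a low value. They report only what shows in the picture. A call takes as long as a camera call. They do not tell look-alikes from the thing itself.
- arm.search_frame(picture, query): "at" ([column, row] in pixels, amid what is visible of it).
- arm.trace(picture, query): "pixels" (384x512 bool, what is visible of it) and "at" ([column, row] in pixels, amid what is visible of it).
The state is a dict: "clock": time; "joints": joint angles; "dq": joint speeds; "joint_efforts": joint torques, N m; "position": TCP position; "ee_rot": TCP orientation; "force": force on the tool from outside, world axes, zero at the start; "ft_torque": the same for the moment, N m; "width": opening from 0.0 (shut) to 1.0 (fully open).
Only numpy, scipy, OpenCV 4.12 (cv2) and the standard library are available. Lean on these libraries where they do the work, as an engineer would, in place of code of your own. Each camera call takes 0.05 s, during which the arm holds its last target.

## Working session

There is one attempt and no reset: what is moved stays moved. The work goes in short steps, Python scripts to look and compute and a tool call to move; the robot and the scene stay as the last step left them, time stands still between calls to the robot, and variables do not carry over. Pictures are saved under pics/ and viewed, and the job is handed in when it is done.

Besides the shell and the picture viewer there is one more tool, called as a command line: name --argument value ..., lists and objects as JSON in quotes. servo_tool: Moves the arm, as the interface text tells. Its arguments: {"type":"object","properties":{"plan":{"type":"array","items":{"type":"array"}},"grip":{"type":"number"},"squeeze":{"type":"number"}},"required":["plan"]}

```bash
ls; mkdir -p pics; python3 - <<'E'
from cell import arm
import cv2,pickle
s=arm.observe(); print(s)
for n in("scene","top"):
    p=arm.get_image(n); cv2.imwrite(f"pics/{n}0.png",p["frame"])
    pickle.dump(p,open(f"{n}0.pkl","wb"))
    print(n,{k:v for k,v in p.items() if k!="frame"})
    for q in("cup_box","tea_box","clip_front"):
        for r in arm.search_frame(p,q): print(q,r)
E
```

```text
pics
{'clock': 0.0, 'joints': array([ 1.05238646,  0.43523535,  0.0249947 ,  1.57409503, -0.01161927,
        1.13399756, -0.07511205]), 'dq': array([ 0.00033388,  0.00011573,  0.00052216, -0.00050716, -0.00117174,
        0.00110233, -0.00036023]), 'joint_efforts': array([-1.34395239e-03, -6.67848372e+01,  9.84090641e-01, -3.14455998e+01,
       -6.05267356e-02,  4.31132340e-02,  1.68731626e-04]), 'position': array([ 0.25219184, -0.57130091,  0.22593834]), 'ee_rot': array([ 1.99244602,  0.42184732, -1.99338332]), 'force': array([0.28949672, 0.23891945, 0.01982166]), 'ft_torque': array([ 0.05316529,  0.03377276, -0.0095757 ]), 'width': 1.0009924297620714}
scene {'fx': 400.0183056953491, 'fy': 400.0183056953491, 'cx': 254.15995364687643, 'cy': 196.4769604872738, 'D': array([-0.02764724,  0.        ,  0.        ,  0.        ,  0.        ]), 'position': array([ 0.76515206, -0.28186476,  0.77263902]), 'rotation': array([-2.39896784, -1.08713842,  0.31597184]), 'shot': 1}
cup_box {'at': [290.7, 97.4], 'score': 0.96}
cup_box {'at': [351.3, 184.7], 'score': 0.72}
cup_box {'at': [138.6, 202.8], 'score': 0.65}
tea_box {'at': [216.5, 295.3], 'score': 0.94}
clip_front {'at': [334.7, 149.4], 'score': 0.65}
top {'fx': 375.15308823859993, 'fy': 375.15308823859993, 'cx': 258.3934142063485, 'cy': 187.2427748759317, 'D': array([-0.1144823,  0.       ,  0.       ,  0.       ,  0.       ]), 'position': array([ 0.42173867, -0.00201294,  0.79760651]), 'rotation': array([-2.21271682,  2.22755402, -0.05007155]), 'shot': 2}
cup_box {'at': [165.9, 131.0], 'score': 0.7}
cup_box {'at': [352.6, 267.0], 'score': 0.69}
tea_box {'at': [344.6, 129.8], 'score': 0.6}
clip_front {'at': [144.6, 167.7], 'score': 0.92}
clip_front {'at': [327.6, 292.0], 'score': 0.65}
clip_front {'at': [105.7, 301.1], 'score': 0.5}
```

View pics/scene0.png

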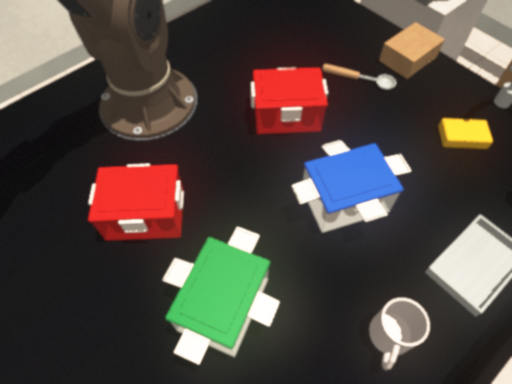

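View pics/top0.png

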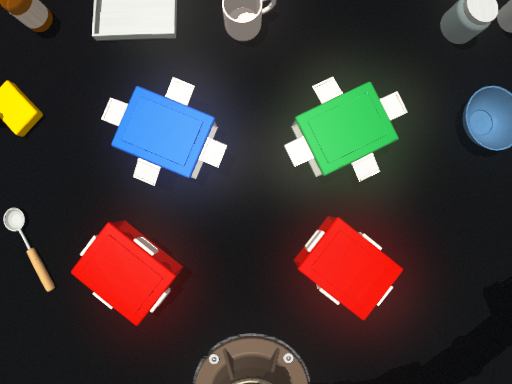

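Candidates: the blue-lidded box at top (165,131) / scene (351,180), a green-lidded box at top (345,130), and two red look-alikes at top (128,270) and (350,268). The blue one with cups fits the description. I'll confirm it in a crop and fit its pose.

```bash
cat > h.py <<'E'
import numpy as np,cv2
from scipy.optimize import least_squares
def proj(p,X):
    R=cv2.Rodrigues(np.array(p["rotation"]))[0]; t=-R.T@np.array(p["position"])
    K=np.array([[p["fx"],0,p["cx"]],[0,p["fy"],p["cy"]],[0,0,1]])
    return cv2.projectPoints(np.array(X,float),cv2.Rodrigues(R.T)[0],t,K,np.array(p["D"]))[0].reshape(-1,2)
def ray(p,uv,z):
    R=cv2.Rodrigues(np.array(p["rotation"]))[0]
    K=np.array([[p["fx"],0,p["cx"]],[0,p["fy"],p["cy"]],[0,0,1]])
    n=cv2.undistortPoints(np.array(uv,float).reshape(-1,1,2),K,np.array(p["D"])).reshape(-1,2)
    d=np.c_[n,np.ones(len(n))]@R.T; o=np.array(p["position"])
    return o+d*((z-o[2])/d[:,2:])
def mask(p,col):
    h=cv2.cvtColor(p["frame"],cv2.COLOR_BGR2HSV)
    lo,hi={"blue":((100,120,110),(125,255,255)),"green":((50,120,70),(75,255,255))}[col]
    m=cv2.inRange(h,lo,hi); n,l,s,_=cv2.connectedComponentsWithStats(m)
    # drop other blue objects: most saturated large comp
    i=1+np.argmax(s[1:,4]); return (l==i).astype(np.uint8)
def lidquad(p,col):
    m=mask(p,col); c=max(cv2.findContours(m,0,1)[0],key=cv2.contourArea)
    return m,cv2.convexHull(c)
def Rz(a): return np.array([[np.cos(a),-np.sin(a)],[np.sin(a),np.cos(a)]])
def boxpts(q,P):
    P=np.atleast_2d(np.array(P,float)); return np.c_[P[:,:2]@Rz(q[2]).T+q[:2],P[:,2]]
LID=[[-.063,-.083,.097],[.063,-.083,.097],[.063,.083,.097],[-.063,.083,.097]]
def edge_res(p,hull,q):
    poly=proj(p,boxpts(q,LID)).astype(np.float32)
    return [cv2.pointPolygonTest(poly,(float(a),float(b)),True) for a,b in dense(hull)]
def dense(h):
    h=h.reshape(-1,2).astype(float); o=[]
    for a,b in zip(h,np.roll(h,-1,0)):
        n=max(1,int(np.linalg.norm(b-a)/2)); o+=[a+(b-a)*i/n for i in range(n)]
    return o
def fit(ps,col,q0):
    hs=[lidquad(p,col)[1] for p in ps]
    f=lambda q: np.concatenate([edge_res(p,h,q) for p,h in zip(ps,hs)])
    r=least_squares(f,q0,loss="soft_l1",x_scale=[.01,.01,.1],diff_step=1e-4); return r.x,np.sqrt(np.mean(f(r.x)**2))
E
python3 - <<'E'
from h import *; import pickle
S=pickle.load(open("scene0.pkl","rb"));T=pickle.load(open("top0.pkl","rb"))
for col in("blue","green"):
    m,h=lidquad(T,col); c=m.nonzero(); print(col,m.sum(),c[1].mean(),c[0].mean())
    x=ray(T,[[c[1].mean(),c[0].mean()]],.097)[0]; r=cv2.minAreaRect(ray(T,h.reshape(-1,2),.097)[:,:2].astype(np.float32)); print("rect",r)
    w,l=r[1]; a=np.radians(r[2]); 
    if w>l:a+=np.pi/2
    q0=np.array([x[0],x[1],a])
    for n,ps in(("T",[T]),("S",[S]),("TS",[T,S])): 
        q,e=fit(ps,col,q0); print(n,q,np.degrees(q[2]),e)
    if col=="blue": qb=q
    for p,n in((S,"s"),(T,"t")):
        im=p["frame"].copy()
        c=proj(p,boxpts(q,LID)).mean(0).astype(int)
        cv2.polylines(im,[np.int32(proj(p,boxpts(q,LID))*8)],True,(0,255,255),1,shift=3)
        y0=max(c[1]-75,0);x0=max(c[0]-75,0)
        cv2.imwrite(f"pics/c_{col}_{n}.png",cv2.resize(im[y0:y0+150,x0:x0+150],None,fx=2.6,fy=2.6,interpolation=2)) 
a=np.hstack([cv2.imread(f"pics/c_blue_{n}.png") for n in "st"]);cv2.imwrite("pics/blue.png",a)
E
```

```text
blue 5713 162.58340626640995 131.29791703133205
rect ((0.5456250905990601, 0.16351361572742462), (0.16624002158641815, 0.12657858431339264), 67.11479949951172)
T [0.54559626 0.16363871 2.74111561] 157.0543558121422 0.17175034082114812
S [0.54841488 0.16413657 2.74323763] 157.1759383524866 0.47204065742196094
TS [0.54649026 0.16386826 2.74300745] 157.16275006076276 0.5978990066395607
green 5518 346.3883653497644 127.91953606379123
rect ((0.5511257648468018, -0.18709729611873627), (0.1259324848651886, 0.16612820327281952), 25.820924758911133)
T [ 0.55118711 -0.18696458  0.44685775] 25.60306337118151 0.17551277756116698
S [ 0.55274916 -0.18738642  0.44328513] 25.39836731229854 0.38912073564981353
TS [ 0.55201748 -0.18718323  0.44630599] 25.57144967747524 0.4288405578712035
```

View pics/blue.png

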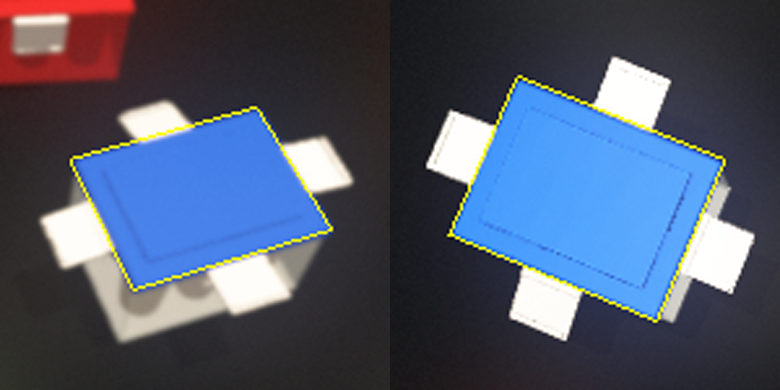

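The crop confirms it: blue lid, cups visible behind the clear wall, all four white clips standing out. The yellow outline matches the lid in both views. Next I'll compute the tool targets.

```bash
python3 - <<'E'
from h import *
from scipy.spatial.transform import Rotation as Ro
from cell import arm
s=arm.observe(); R=Ro.from_rotvec(s["ee_rot"]).as_matrix(); print(np.round(R,3))
q=[.5465,.1639,np.radians(-22.84)]
ty=np.degrees(np.arctan2(R[1,1],R[0,1])); print("tool y yaw",ty)
# tool y || box x ; half extents 19 along box x, 9.5 along box y
print("turn", (-22.84-ty+90)%180-90)
for n,d,hh,half in(("front",(-1,0),66,19),("back",(1,0),66,19),("left",(0,1),86,9.5),("right",(0,-1),86,9.5)):
    for sIn in(40,24,12,4): print(n,sIn,np.round(100*boxpts(q,[[d[0]*(hh+half+sIn)/1000,d[1]*(hh+half+sIn)/1000,0]])[0,:2],1))
E
```

```text
[[-0.     0.404 -0.915]
 [ 0.    -0.915 -0.404]
 [-1.    -0.    -0.   ]]
tool y yaw -66.18713227469405
turn 43.34713227469405
front 40 [43.1 21.2]
front 24 [44.6 20.6]
front 12 [45.7 20.2]
front 4 [46.4 19.8]
back 40 [66.2 11.5]
back 24 [64.7 12.2]
back 12 [63.6 12.6]
back 4 [62.9 12.9]
left 40 [59.9 28.9]
left 24 [59.3 27.4]
left 12 [58.8 26.3]
left 4 [58.5 25.6]
right 40 [49.4  3.9]
right 24 [50.   5.4]
right 12 [50.5  6.5]
right 4 [50.8  7.2]
```

servo_tool --plan '[[[2,4.5,2],[0,0,3]],[[4,9,3],[0,0,6]],[[6,13.5,3],[0,0,10]],[[8,18,3],[0,0,14]],[[10,22.5,3],[0,0,18]],[[12,27,3],[0,0,22]],[[14,31.5,3],[0,0,26]],[[16,36,3],[0,0,30]],[[18,40.5,3],[0,0,34]],[[20,45,3],[0,0,38]],[[21,49,3],[0,0,41]],[[22,53,3],[0,0,43]]]' --grip 0 --squeeze 40

```text
clock: 1.6
position: [0.4728, -0.0398, 0.2569]
ee_rot: [1.499, 0.991, -1.499]
force: [1.2, -0.5, 0.1]
width: 0.02
```

servo_tool --plan '[[[1,4,-2],[0,0,0]],[[2.4,8.5,-5],[0,0,0]],[[2.5,8.8,-9],[0,0,0]],[[2.5,8.8,-12.5],[0,0,0]],[[2.5,8.8,-12.5],[0,0,0]]]'

```text
clock: 2.1
position: [0.4947, 0.0479, 0.1281]
ee_rot: [1.493, 0.996, -1.505]
force: [-0.9, -0.5, 0.0]
width: 0.005
```

```bash
cat > look.py <<'E'
from h import *; import sys
from scipy.spatial.transform import Rotation as Ro
from cell import arm
s=arm.observe(); R=Ro.from_rotvec(s["ee_rot"]).as_matrix()
print(s["clock"],s["position"],"joints",np.round(s["joints"],2),"yaw",np.degrees(np.arctan2(R[1,1],R[0,1])),"down",R[2,0],"F",s["force"],s["width"])
q=[.5465,.1639,np.radians(-22.84)]
o=[]
for n in("scene","top"):
    p=arm.get_image(n); im=p["frame"].copy()
    c=proj(p,boxpts(q,LID)).mean(0).astype(int); y0=max(c[1]-75,0);x0=max(c[0]-75,0)
    o.append(cv2.resize(im[y0:y0+150,x0:x0+150],None,fx=2.6,fy=2.6,interpolation=2))
cv2.imwrite(f"pics/{sys.argv[1]}.png",np.hstack(o))
E
python3 look.py a1
```

```text
2.1 [0.49474022 0.04792715 0.12814596] joints [ 0.15  0.39 -0.45  1.96  0.22  0.84 -0.83] yaw -22.968669454384816 down -0.999973431041385 F [-0.89521508 -0.46861371  0.04889572] 0.005289839728021976
```

View pics/a1.png

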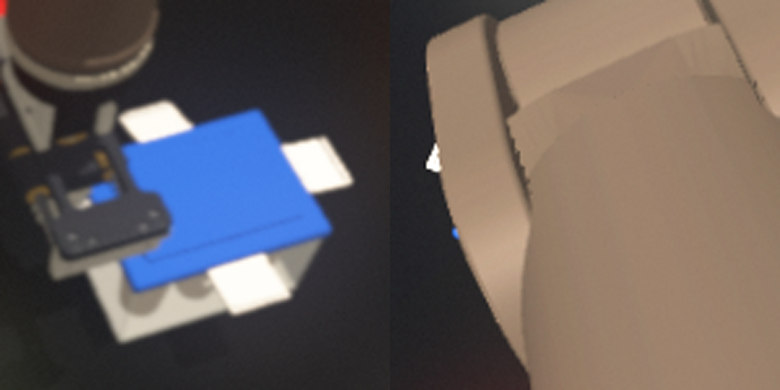

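```bash
python3 - <<'E'
from h import *
from scipy.spatial.transform import Rotation as Ro
from cell import arm
s=arm.observe(); R=Ro.from_rotvec(s["ee_rot"]).as_matrix()
p=arm.get_image("scene"); im=cv2.resize(p["frame"],None,fx=3,fy=3,interpolation=2)
for x0,y,z,c in((0,.019,.0095,(0,255,0)),(-.066,.095,.0375,(0,255,255))):
    P=[s["position"]+R@np.array([x0,a*y,b*z]) for a,b in((-1,-1),(1,-1),(1,1),(-1,1))]
    cv2.polylines(im,[np.int32(proj(p,P)*3)],True,c,1)
cv2.imwrite("pics/a2.png",im[250:850,600:1400])
E
```

```text
(no output)
```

View pics/a2.png

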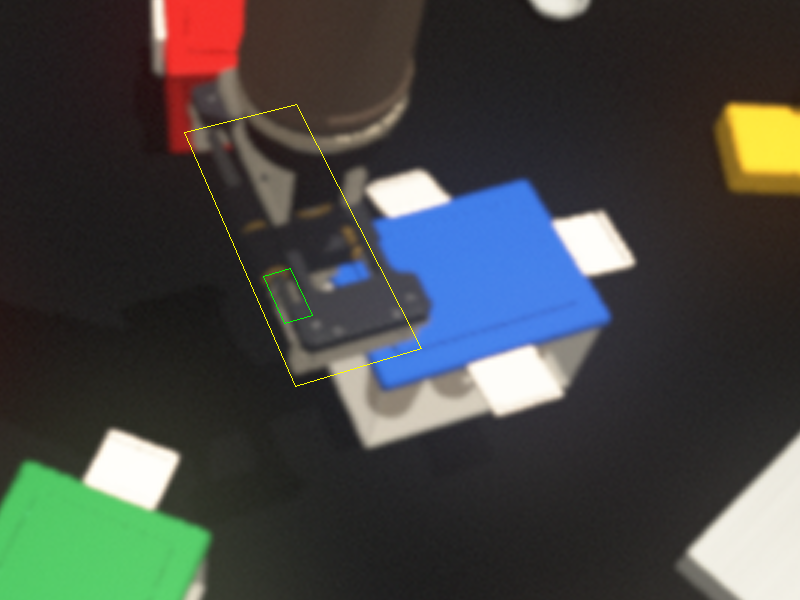

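servo_tool --plan '[[[0.5,0.6,-1.5],[0,0,0]],[[0.5,0.6,-3],[0,0,0]],[[0.6,0.8,-4.5],[0,0,0]],[[0.8,1.2,-5.8],[0,0,0]],[[0.9,1.4,-7],[0,0,0]],[[1.0,1.7,-7.3],[0,0,0]],[[1.1,2.0,-7.3],[0,0,0]],[[1.2,2.2,-7.3],[0,0,0]],[[1.2,2.2,-7.3],[0,0,0]]]'

```text
clock: 3.15
position: [0.5107, 0.0705, 0.0606]
ee_rot: [1.501, 0.99, -1.497]
force: [-0.5, -0.7, -0.1]
width: 0.003
```

servo_tool --plan '[[[0,0,-0.4],[0,0,0]],[[0.1,0.2,-0.5],[0,0,0]],[[0.1,0.25,-0.5],[0,0,0]],[[0.1,0.25,-0.5],[0,0,0]]]'

```text
clock: 3.55
position: [0.5118, 0.0723, 0.0556]
ee_rot: [1.5, 0.989, -1.498]
force: [0.4, -5.2, 0.9]
width: 0.005
```

servo_tool --plan '[[[-0.4,-0.9,0],[0,0,0]],[[-1.2,-2.8,1],[0,0,0]],[[-1.5,-3.5,5],[0,0,0]],[[-1.5,-3.5,9],[0,0,0]],[[-1.5,-3.5,9],[0,0,0]]]'

```text
clock: 4.05
position: [0.4996, 0.0379, 0.1504]
ee_rot: [1.507, 0.986, -1.49]
force: [-0.0, 0.2, 0.4]
width: 0.005
```

```bash
python3 look.py a3
```

```text
4.05 [0.49960051 0.03792954 0.1503505 ] joints [ 0.19  0.36 -0.47  1.95  0.21  0.87 -0.8 ] yaw -23.106629737117355 down -0.9999447748657113 F [-0.00850984  0.16173738  0.36698507] 0.005161640083752491
```

View pics/a3.png

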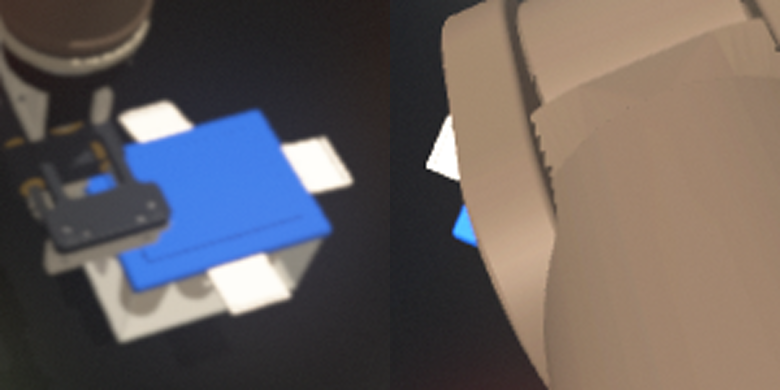

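servo_tool --plan '[[[3,0,3],[0,0,0]],[[7,2,3],[0,0,0]],[[11,5,3],[0,0,0]],[[14,7.5,2],[0,0,0]],[[15.2,8.2,0],[0,0,0]],[[15.2,8.2,-2.5],[0,0,0]],[[15.2,8.2,-2.5],[0,0,0]]]'

```text
clock: 4.85
position: [0.6463, 0.1189, 0.1161]
ee_rot: [1.495, 0.992, -1.502]
force: [-1.9, -1.2, -0.5]
width: 0.004
```

servo_tool --plan '[[[0,0,-1.5],[0,0,0]],[[-0.1,0,-3],[0,0,0]],[[-0.4,0.2,-4.3],[0,0,0]],[[-0.8,0.4,-5.3],[0,0,0]],[[-1.2,0.5,-6],[0,0,0]],[[-1.5,0.65,-6],[0,0,0]],[[-1.8,0.8,-6],[0,0,0]],[[-1.9,0.85,-6],[0,0,0]],[[-1.9,0.85,-6],[0,0,0]]]'

```text
clock: 5.75
position: [0.6272, 0.1273, 0.0565]
ee_rot: [1.495, 0.992, -1.502]
force: [-0.1, -1.0, -0.4]
width: 0.008
```

servo_tool --plan '[[[-0.1,0.05,0],[0,0,0]],[[-0.2,0.1,0],[0,0,0]],[[-0.2,0.1,0],[0,0,0]]]'

```text
clock: 6.05
position: [0.6252, 0.1283, 0.0566]
ee_rot: [1.495, 0.992, -1.502]
force: [1.1, -2.2, -0.3]
width: 0.007
```

servo_tool --plan '[[[1,-0.4,0],[0,0,0]],[[2.9,-1.2,0.5],[0,0,0]],[[3.5,-1.2,5],[0,0,0]],[[3.5,-1,9.5],[0,0,0]],[[3.5,2,12],[0,0,0]],[[3,6,12],[0,0,0]],[[1.5,10.5,12],[0,0,0]],[[-1,14,12],[0,0,0]],[[-2.9,15.3,10],[0,0,0]],[[-2.9,15.3,7],[0,0,0]],[[-2.9,15.3,7],[0,0,0]]]'

```text
clock: 7.15
position: [0.5937, 0.2807, 0.1231]
ee_rot: [1.488, 0.994, -1.507]
force: [0.0, -0.6, -0.3]
width: 0.004
```

```bash
python3 look.py a4
```

```text
7.15 [0.59374588 0.28065812 0.12308409] joints [-0.25  0.63 -0.43  1.57  0.29  1.02 -1.16] yaw -22.91440854397769 down -0.999943566965987 F [ 0.04561982 -0.55155169 -0.30995373] 0.003712656240130801
```

View pics/a4.png

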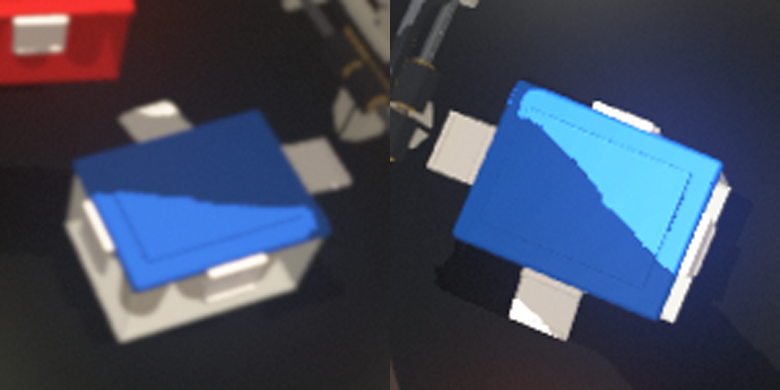

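servo_tool --plan '[[[-0.2,-0.5,-1.5],[0,0,0]],[[-0.3,-0.6,-3],[0,0,0]],[[-0.4,-0.8,-4.5],[0,0,0]],[[-0.5,-1.2,-5.7],[0,0,0]],[[-0.7,-1.6,-6.6],[0,0,0]],[[-0.8,-2.0,-6.7],[0,0,0]],[[-1.0,-2.4,-6.7],[0,0,0]],[[-1.1,-2.55,-6.7],[0,0,0]],[[-1.1,-2.6,-6.7],[0,0,0]],[[-1.1,-2.6,-6.7],[0,0,0]]]'

```text
clock: 8.25
position: [0.5859, 0.2557, 0.0602]
ee_rot: [1.496, 0.993, -1.502]
force: [2.1, 4.2, -3.5]
width: 0.005
```

servo_tool --plan '[[[-0.05,-0.1,-0.3],[0,0,0]],[[-0.1,-0.2,-0.4],[0,0,0]],[[-0.1,-0.25,-0.4],[0,0,0]],[[-0.1,-0.25,-0.4],[0,0,0]]]'

```text
clock: 8.65
position: [0.5862, 0.2558, 0.0576]
ee_rot: [1.501, 0.995, -1.497]
force: [3.0, 7.0, 1.2]
width: 0.008
```

servo_tool --plan '[[[0.4,0.9,0],[0,0,0]],[[1.1,2.8,0.5],[0,0,0]],[[1.4,3.5,5],[0,0,0]],[[1.4,3.5,9.5],[0,0,0]],[[-1.5,3,12],[0,0,0]],[[-5.5,1.5,12],[0,0,0]],[[-9.5,-0.5,12],[0,0,0]],[[-13,-3,12],[0,0,0]],[[-14.8,-4.7,11],[0,0,0]],[[-14.8,-4.8,9],[0,0,0]],[[-14.8,-4.8,7],[0,0,0]],[[-14.8,-4.8,7],[0,0,0]]]'

```text
clock: 9.85
position: [0.4366, 0.2061, 0.1257]
ee_rot: [1.496, 0.994, -1.502]
force: [-0.3, 0.1, 0.3]
width: 0.004
```

```bash
python3 look.py a5
```

```text
9.85 [0.4366237  0.20614335 0.12573116] joints [-0.16  0.38 -0.49  2.    0.24  0.82 -1.19] yaw -23.003436660986274 down -0.9999929859340806 F [-0.26006359  0.09538917  0.29495591] 0.0037235790094167676
```

View pics/a5.png

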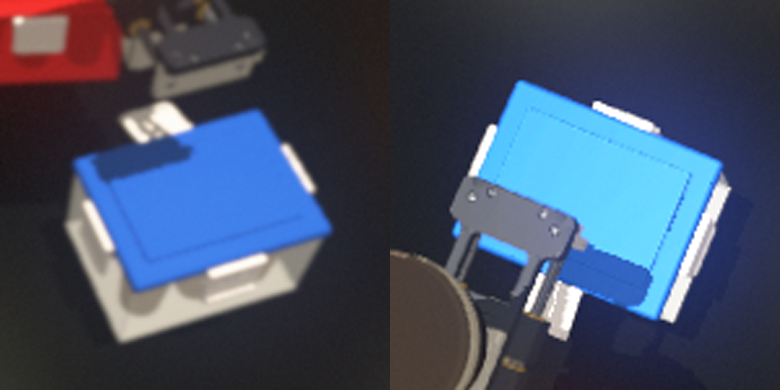

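servo_tool --plan '[[[0.7,-0.2,-1.5],[0,0,0]],[[0.8,-0.2,-3],[0,0,0]],[[1.0,-0.3,-4.5],[0,0,0]],[[1.4,-0.45,-5.8],[0,0,0]],[[1.8,-0.6,-6.8],[0,0,0]],[[2.2,-0.8,-7],[0,0,0]],[[2.5,-0.95,-7],[0,0,0]],[[2.7,-1.05,-7],[0,0,0]],[[2.75,-1.1,-7],[0,0,0]],[[2.75,-1.1,-7],[0,0,0]]]'

```text
clock: 10.95
position: [0.4656, 0.1966, 0.058]
ee_rot: [1.5, 0.995, -1.498]
force: [-2.7, 0.7, -1.2]
width: 0.006
```

servo_tool --plan '[[[0.1,-0.05,-0.2],[0,0,0]],[[0.2,-0.1,-0.2],[0,0,0]],[[0.2,-0.1,-0.2],[0,0,0]]]'

```text
clock: 11.25
position: [0.4665, 0.1963, 0.0564]
ee_rot: [1.499, 0.996, -1.498]
force: [-7.4, 3.2, 5.0]
width: 0.004
```

servo_tool --plan '[[[-1,0.4,0],[0,0,0]],[[-2.9,1.2,0.5],[0,0,0]],[[-3.2,1.3,5],[0,0,0]],[[-3.2,1.3,9.5],[0,0,0]],[[-3.2,1.3,14],[0,0,0]],[[-3,5.5,16],[0,0,0]],[[-3,10,16],[0,0,0]],[[-3,14.5,16],[0,0,0]],[[-3,19,16],[0,0,0]],[[-3,23,16],[0,0,0]],[[-3,27,16],[0,0,0]],[[-3,27,16],[0,0,0]]]'

```text
clock: 12.45
position: [0.434, 0.4723, 0.2162]
ee_rot: [1.497, 1.003, -1.493]
force: [-0.5, -0.8, -0.4]
width: 0.002
```

```bash
python3 look.py a6
```

```text
12.45 [0.43396736 0.47230046 0.21620449] joints [-0.56  0.53 -0.54  1.51  0.28  1.17 -1.54] yaw -22.59524687958977 down -0.9999741415200278 F [-0.48911805 -0.75591463 -0.39748481] 0.0020187369719476185
```

View pics/a6.png

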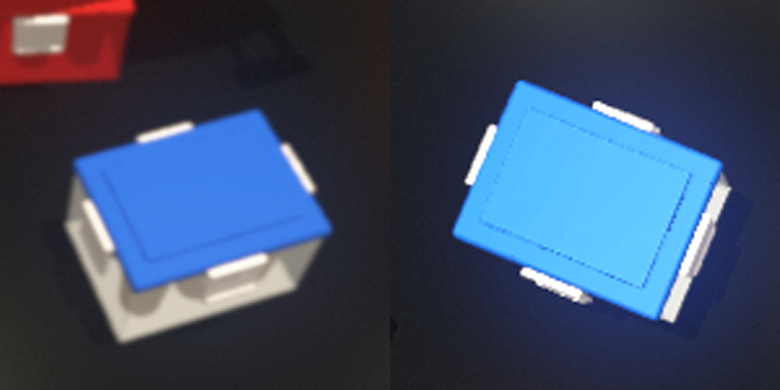

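All four now look shut. I'll check by overlaying predicted clip outlines at 0 and 0.22 rad.

```bash
python3 - <<'E'
from h import *
from cell import arm
q=[.5465,.1639,np.radians(-22.84)]
rows=[]
for n in("scene","top"):
    p=arm.get_image(n); qq=fit([p],"blue",q)[0]; print(n,qq)
    im=cv2.resize(p["frame"],None,fx=5,fy=5,interpolation=2)
    c=proj(p,boxpts(qq,LID)).mean(0)*5
    for d,hh in(((-1,0),66),((1,0),66),((0,1),86),((0,-1),86)):
        d=np.array(d);t=np.array([-d[1],d[0]])
        for th,col in((0,(0,255,0)),(.22,(0,0,255))):
            P=[]
            for w,L in((-23,0),(23,0),(23,38),(-23,38)):   # outer face
                o=hh+L*np.sin(th)+2*np.cos(th); z=90-L*np.cos(th)+2*np.sin(th)
                P.append([*(d*o+t*w),z])
            cv2.polylines(im,[np.int32(proj(p,boxpts(qq,np.array(P)/1000))*5)],True,col,1)
    y0=int(max(c[1]-300,0));x0=int(c[0]-320)
    cv2.imwrite(f"pics/v_{n}.png",im[y0:y0+600,x0:x0+640])
    cv2.imwrite(f"pics/full_{n}.png",p["frame"])
E
```

```text
scene [ 0.54841659  0.16377024 -0.40166308]
top [ 0.54579333  0.16362715 -0.40190673]
```

View pics/v_scene.png

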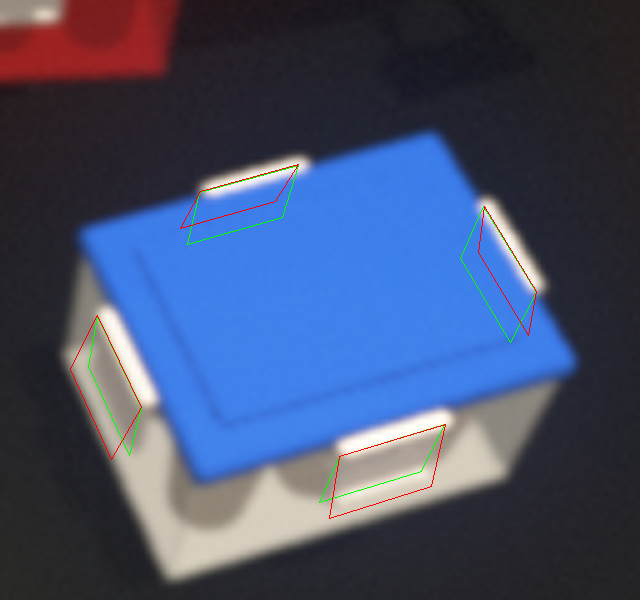

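View pics/v_top.png

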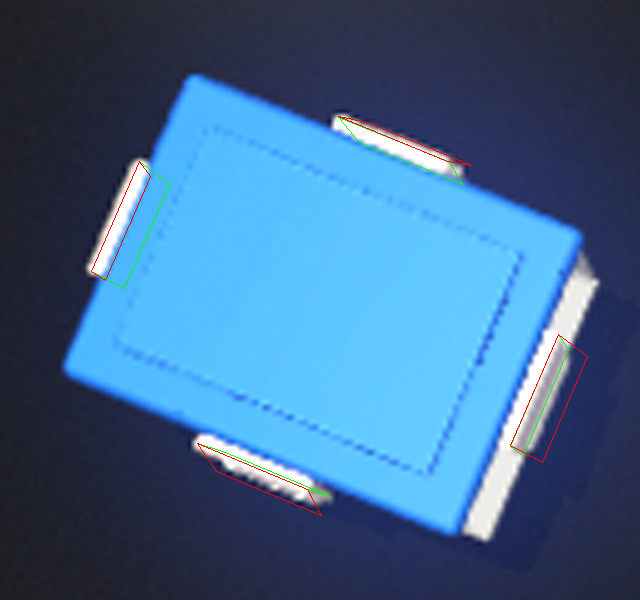

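View pics/full_top.png

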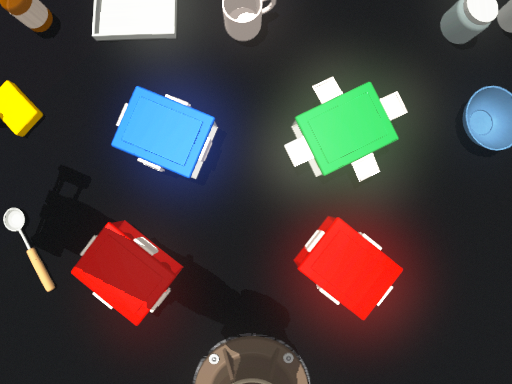

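```bash
python3 - <<'E'
from cell import arm
s=arm.observe(); print(s["clock"],s["force"],abs(s["dq"]).max()); print(arm.sign_off())
E
```

```text
12.65 [ 0.30317499 -0.37662883  0.42979699] 0.017242012786481194
the job is handed in; nothing more can be done
None
```

I flipped all four clips of the blue-lidded cup box down against its walls with the closed fingertips. I then moved the arm clear and handed the job in at about 12.7 s.

- **Right and back clips:** the last pictures match the outline I predicted for fully shut.
- **Front clip:** the top view agrees with shut. The fingers also met a firm stop there, at about 8 N sideways.
- **Left clip:** the lid edge hides most of its face in both views, so the outlines could not settle it. It rests on the fingers stopping hard at about 7.6 N. From the fingers' position it stands at most about 0.08 rad open, under the 0.22 limit.
- **Back clip force:** it showed only about 2.5 N at the end of the push, so that one relies on the fingers' position and the pictures.
- **Other boxes:** the tea box looks unchanged, with its clips still up, and I saw no sign of touching it. The red boxes are where they were.
- **Disagreement:** the two cameras placed the box about 2 to 3 mm apart, slightly over the stated calibration error. That is well inside what the clips allow.

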